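# Close and lock the slide-out tray of an orbital shaker

## Robot

A 6-joint arm with a two-finger parallel gripper is mounted at the origin on the work surface. World frame = base frame: x ahead of the robot, y to its left, z up, the work surface at z = 0. Lengths are in m, angles in rad, forces in N, time in s.
With the tool pointing down it reaches from about 0.35 to 0.975 m from the base axis. Payload 4.9 kg.
Tool frame: the origin (TCP) lies between the finger pads; the fingertips stand 17 mm ahead of it and the grasp point (between the pads) lies 2 mm behind it (manip.tcp_to_tips is the distance from the TCP to the fingertips, in m); x points along the fingers, y is the direction in which the jaws open and shut, and the axes are right-handed (so a half turn about x gives the same grasp; the last joint's range is limited). The gripper opens to 85 mm and grips with 20 to 120 N. Pads are 22 mm wide; open, the fingers measure 114 mm over their backs; the gripper's body (76 mm by 85 mm) begins 54 mm behind the grasp point. The pads swing forward as they close: fully open they stand 13 mm farther back than shut.
Start: joints at [-1.36, 0.053, 1.613, -0, 1.476, -0.119], TCP at [0.202, -0.591, 0.248] pointing down, gripper open.
Joint ranges: [-3.01, 3.01], [-1.01, 2.22], [0.06, 2.58], [-1.02, 4.17], [0.09, 2.62], [-3.14, 3.14]. Speed limits (rad/s): [2.57, 2.57, 3.14, 3.14, 3.14, 3.14].

## Interface

Orientations are given as a unit quaternion [w, x, y, z].
In Python, from workcell import manip gives the robot as it stands.
- The arm moves only by the tool servo_tool, never from a script. Its argument "commands" is one flat list of numbers, 5 for each row, row after row: the gripper's target within -1 to 1 (shut at 1, half-way at 0, fully open at -1), then the shift along the tool's x, y, z in cm, then the turn about the tool's x in rad. A call has 1 to 10 rows; each row is the pose to reach, as a shift and turn from the pose commanded when the call began, along the tool's axes at that moment; what a row does not reach only later rows make up. A row lasts 1/12 s, in which the tool goes at most 41.7 mm and 7.16 degrees, less where a joint would pass 70% of its speed; a pose out of reach is approached as far as the arm can. A call with a gripper value outside its range is refused whole. The fingers move at their own pace and stop on an object; "newtons" is the grip in N (left out, the last holds). Time passes only in rows, so rows that repeat a pose let the fingers close. It gives the time, the measured TCP pose, the force and the opening at its end, in the units of the state.
- manip.state(): the state, without advancing time (a new reading comes with each control period).
- manip.grab_frame(name): name is "scene" or "top" or "wrist"; returns a dict with "pixels" (400x640x3 uint8, red, green, blue), "fx", "fy", "cx", "cy" (pixels), "rvec" (rotation vector, rad) and "tvec" (3), from world to camera coordinates, as OpenCV has them. Camera axes: x right, y down, z forward; pixel columns grow to the right and rows downward; lengths in m; the calibration is good to about 2 mm. A picture is of the moment at which its call begins. There is no depth.
- manip.finish_job(): hands the job in, once; it reports no verdict.
The state is a dict: "time": time; "qpos": joint angles; "dq": joint speeds; "joint_torque": joint torques, N m; "eef_pos": TCP position; "tcp_rot": TCP orientation; "ft_force": force on the tool from outside, world axes, zero at the start; "torque": the same for the moment, N m; "grip_width": opening from 0.0 (shut) to 1.0 (fully open).
Only numpy, scipy, OpenCV 4.12 (cv2) and the standard library are available. Lean on these libraries where they do the work, as an engineer would, in place of code of your own. Each camera call takes 0.05 s, during which the arm holds its last target. There are 200 camera calls.

## Task

Get the shaker ready to run: push its slide-out tray with the two flasks fully home, then turn the red lock handle clockwise, up over its cam, until it drops into the low notch and its pin locks the tray. Let the handle rise and fall as it turns, stop when it drops and never force it; leave the jars, tip box and vial where they stand.

Things in the scene. Friction and masses are not known exactly. Their poses are not given: they have to be found in the camera images.
- shaker: Bench orbital shaker, fixed to the bench: white housing 300 x 300 mm, top 82 mm above the bench, turned up to 0.3 rad. Origin on the bench under its centre. x points from its front (control panel, towards the robot) to its back, z up; the offsets given for other things are in its axes. A steel bracket on its right (-y) side bridges the tray's edge and carries the lock.
- tray: Steel tray 230 x 230 mm on runners on the shaker, sheet top 100 mm above the bench. Origin 94 mm above the bench, on the shaker's z axis when home; out is -x. Starts 40 to 70 mm out, slides along the shaker's x with about 3 N of friction; home is a hard stop. Two flasks clamped on it (not loose) at tray (-45, +55) and (+60, +30) mm, 80 mm wide, reach 164 mm above the origin.
- tray_lip (a point): Middle of the top of the tray's upright front lip, on its front face: 119 mm in front of the tray's origin, 41 mm above it. The lip is 110 mm wide along y, 5 mm thick, stands 35 mm above the sheet, and has a blue rounded top edge 10 mm thick. Push on it towards the shaker's back with the fingers in front of it.
- plunger: Spring plunger on the lock's upright axis; origin on that axis, moves only up and down. Its height above the bench: 127 mm parked at the start, 132 mm on the cam's crest, 119 to 120 mm dropped fully into the notch with its pin through the hole in the tray, about 125 mm if over the notch but the pin stands on the tray because the tray is not home. The spring presses down with 18 to 31 N.
- handle (a joint): Turn of the red lever about the lock's axis, rad, growing clockwise seen from above: at 0 the lever points along the shaker's -y (out from its right side), at 1.57 along -x (to its front). Starts parked at -0.5 to -0.35. Turning takes about 1 N at the knob at first, about 6 N up the ramp; past the crest it springs forward and drops 13 mm. Once dropped it cannot turn back.
- knob_top (a point): Centre of the top of the upright red knob on the lever's end: a cylinder of 22 mm diameter standing 35 mm free above the lever (14 mm wide, 12 mm thick), 75 mm from the lock's axis, its top 65 mm above the plunger's origin. It rises and drops with the plunger.
- red_cap_jar: White jar with red cap, 72 mm diameter, 125 mm tall, standing on the bench right of the shaker; origin under its centre. Leave alone.
- blue_cap_jar: Grey jar with blue cap, 76 mm diameter, 150 mm tall, left of the shaker; origin under its centre. Leave alone.
- tip_box: Clear pipette-tip box with blue top, 85 x 122 x 53 mm, left of the shaker; origin under its centre. Leave alone.
- vial: Small glass vial, 23 mm diameter, 52 mm tall, in front of the shaker's right corner; origin under its centre. Leave alone.
- lock_housing: Foot of the lock on the bracket, 59 mm disc, origin 114 mm above the bench on the lock's axis, at (-50, -105) mm from the shaker's origin. It carries the steel cam ring, clamped at another angle on each machine: the drop comes anywhere between 0.55 and 1.6 rad of handle turn and must be felt or watched for; the notch's end wall is a hard stop about 0.25 rad past the crest, and forcing it bends the cross pin.

How it is judged:
At the end, for the whole second after the job is handed in: The tray is within 3 mm of home; the handle is turned past 0.5 rad clockwise and has dropped into the notch, the plunger within 2 mm of its lowest position (its pin through the tray); the handle is still (x of tray in the frame of shaker above -0.003 m and z of plunger in the frame of shaker below 0.122 m and value of joint handle above 0.5 rad and velocity of joint handle between -0.05 and 0.05 rad/s); the robot touches nothing.
It fails at once if the handle is forced: its cross pin presses on the cam in the lock housing with more than 100 N (some 20 N sideways at the knob once it stands at the notch's end wall) (contact force between plunger and lock_housing above 100 N).
It fails at once if a jar, the tip box or the vial is moved more than 20 mm or tipped (distance of any of red_cap_jar, blue_cap_jar, tip_box, vial from where it was at the start of the episode above 0.02 m or angle between any of red_cap_jar, blue_cap_jar, tip_box, vial's own z axis and vertical above 0.3 rad).
It also fails if it takes over 69 s, if anything falls off the work surface, if the arm or the gripper's body presses on something with over 40 N, if the wrist force passes 120 N, or if a joint passes its speed limit or range.

## Working session

There is one attempt and no reset: what is moved stays moved. The work goes in short steps, Python scripts to look and compute and a tool call to move; the robot and the scene stay as the last step left them, time stands still between calls to the robot, and variables do not carry over. Pictures are saved under pics/ and viewed, about 8 in all and at most 12, crops included, and the job is handed in when it is done.

Besides the shell and the picture viewer there is one more tool, called after ">>>" as name(argument=value, ...), one argument or row to a line, values as JSON. servo_tool: Moves the arm, as the interface text tells. Its arguments: {"type":"object","properties":{"commands":{"type":"array"},"newtons":{"type":"number"}},"required":["commands"]}

```bash
mkdir -p pics; cat > h.py <<'E'
import numpy as np, cv2
from scipy.spatial.transform import Rotation as R
from workcell import manip
def grab(n,save=None):
    f=manip.grab_frame(n)
    if save: cv2.imwrite('pics/'+save,cv2.cvtColor(np.asarray(f['pixels']),cv2.COLOR_RGB2BGR))
    return f
def ray(f,u,v):
    M=R.from_rotvec(f['rvec']).as_matrix(); c=-M.T@np.array(f['tvec'])
    d=M.T@np.array([(u-f['cx'])/f['fx'],(v-f['cy'])/f['fy'],1]); return c,d
def onz(f,u,v,z):
    c,d=ray(f,u,v); return c+d*(z-c[2])/d[2]
def proj(f,p):
    q=R.from_rotvec(f['rvec']).as_matrix()@np.array(p)+np.array(f['tvec'])
    return f['fx']*q[0]/q[2]+f['cx'],f['fy']*q[1]/q[2]+f['cy']
def red(f,h0=8):
    h=cv2.cvtColor(np.asarray(f['pixels']),cv2.COLOR_RGB2HSV)
    return (((h[...,0]<h0)|(h[...,0]>172))&(h[...,1]>130)&(h[...,2]>60)).astype(np.uint8)
def blue(f):
    h=cv2.cvtColor(np.asarray(f['pixels']),cv2.COLOR_RGB2HSV)
    return ((abs(h[...,0].astype(int)-110)<14)&(h[...,1]>120)&(h[...,2]>50)).astype(np.uint8)
def blobs(m,amin=30):
    n,l,s,c=cv2.connectedComponentsWithStats(m)
    return [(s[i].tolist(),c[i].round(1).tolist()) for i in range(1,n) if s[i,4]>amin]
E
python3 - <<'E'
from h import *
for n in ('top','scene'):
    f=grab(n,n+'0.png'); M=R.from_rotvec(f['rvec']).as_matrix()
    print(n,(-M.T@np.array(f['tvec'])).round(3),M[2].round(2),f['fx']); print('red',blobs(red(f)));print('blue',blobs(blue(f)))
s=manip.state();print(s['eef_pos'],s['tcp_rot'],s['ft_force'],manip.tcp_to_tips)
a=cv2.imread('pics/top0.png');b=cv2.imread('pics/scene0.png')
E
```

```text
top [0.475 0.067 0.916] [ 0.11  0.01 -0.99] 367.4953466974532
red [([427, 137, 39, 28, 404], [447.9, 150.2]), ([487, 141, 33, 30, 779], [503.0, 155.8]), ([298, 366, 79, 34, 837], [344.6, 388.2])]
blue [([219, 128, 32, 33, 843], [234.5, 144.1]), ([345, 182, 21, 21, 333], [355.0, 192.4]), ([244, 203, 50, 37, 1520], [268.3, 220.8]), ([355, 223, 54, 13, 267], [381.5, 229.1])]
scene [ 1.111 -0.493  0.732] [-0.57  0.55 -0.62] 431.90903118042587
red [([192, 0, 46, 83, 1393], [216.5, 39.6]), ([146, 68, 47, 50, 759], [169.8, 92.4]), ([198, 94, 27, 27, 224], [209.5, 108.4]), ([211, 115, 16, 13, 60], [218.3, 120.9]), ([158, 120, 70, 57, 1061], [187.2, 147.7]), ([255, 249, 23, 32, 409], [264.7, 264.8]), ([182, 303, 40, 36, 1090], [201.9, 320.3])]
blue [([354, 28, 286, 264, 15969], [522.9, 134.1]), ([38, 85, 125, 72, 2718], [103.2, 121.3]), ([0, 118, 61, 63, 1360], [22.5, 149.5]), ([304, 154, 18, 17, 263], [312.4, 161.6]), ([409, 173, 29, 22, 515], [422.7, 183.3]), ([355, 178, 24, 29, 342], [363.5, 191.8]), ([253, 193, 37, 28, 205], [271.0, 206.4]), ([329, 192, 9, 10, 48], [334.3, 197.0]), ([339, 342, 22, 19, 43], [347.3, 354.1])]
[ 0.20228213 -0.59077704  0.24714   ] [-0.1154047  -0.6974696  -0.11676287  0.69755598] [ 0.38670739 -0.84981378 -0.06659779] 0.017
```

View pics/top0.png

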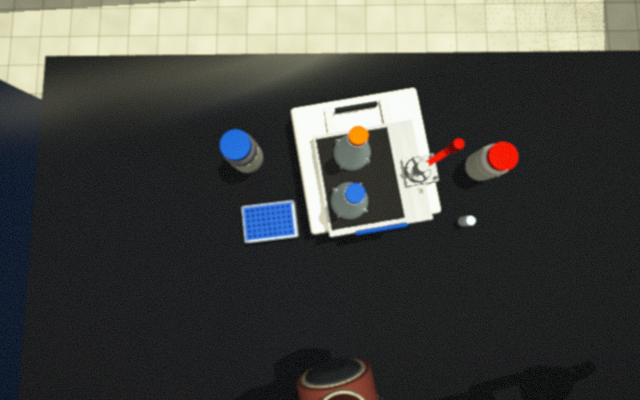

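View pics/scene0.png

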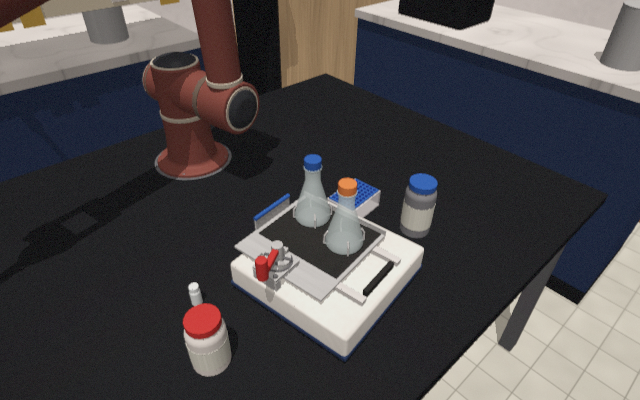

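Top view: the shaker's white housing has corners near (292,107), (416,88), (440,212) and (314,234). The blue lip edge is at (381,229), the knob at (459,144), the red jar at (503,155) and the vial at (467,221). The scene view agrees.

```bash
python3 - <<'E'
from h import *
f=grab('top'); g=grab('scene')
m=blue(f); l=cv2.connectedComponents(m)[1]
lab=l[229,381]; ys,xs=np.nonzero(l==lab)
P=np.array([onz(f,u,v,0.135)[:2] for u,v in zip(xs,ys)])
r=cv2.minAreaRect(P.astype(np.float32)); print('lip',r)
box=cv2.boxPoints(r); print(box.round(3))
for c in [(292,107),(416,88),(440,212),(314,234)]: print('hous',onz(f,*c,0.082).round(3))
# knob top in top view, end of red blob
print('knob',onz(f,459,144,0.192).round(3), 'axis-ish',onz(f,424,164,0.15).round(3))
# triangulated lip/knob by scene: 
print('knob scene',onz(g,263,260,0.192).round(3))
for n,c,z in [('redjar',(503,155.8),.125),('vial',(470,220),.052),('bluejar',(234.5,144),.15)]: print(n,onz(f,*c,z).round(3))
s=manip.state(); print(R.from_quat(np.roll(s['tcp_rot'],-1)).as_matrix().round(3))
a=cv2.imread('pics/top0.png')[80:250,280:540]; b=cv2.imread('pics/scene0.png')[170:330,200:440]
a=cv2.resize(a,None,fx=3,fy=3,interpolation=cv2.INTER_CUBIC);cv2.imwrite('pics/topc.png',a)
E
```

```text
lip ((0.48621922731399536, -0.058670368045568466), (0.010685882531106472, 0.11353834718465805), 9.24666976928711)
[[ 0.472 -0.003]
 [ 0.49  -0.116]
 [ 0.501 -0.114]
 [ 0.482 -0.002]]
hous [0.772 0.136 0.082]
hous [ 0.816 -0.155  0.082]
hous [ 0.525 -0.2    0.082]
hous [0.476 0.085 0.082]
knob [ 0.654 -0.208  0.192] axis-ish [ 0.622 -0.149  0.15 ]
knob scene [ 0.661 -0.203  0.192]
redjar [ 0.644 -0.327  0.125]
vial [ 0.508 -0.279  0.052]
bluejar [0.668 0.253 0.15 ]
[[-0.     0.324 -0.946]
 [ 0.001 -0.946 -0.324]
 [-1.    -0.001 -0.   ]]
```

View pics/topc.png

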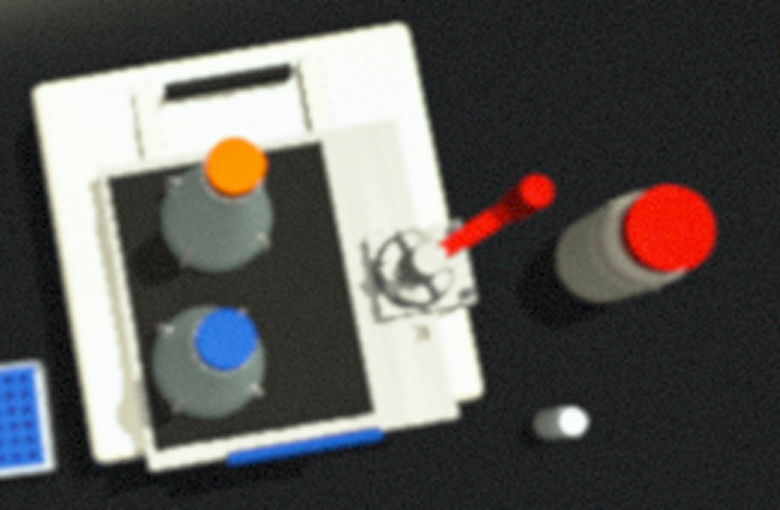

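>>> servo_tool(
  commands=[1, 0, -3, -3, 0.02, 1, 0, -6, -6, 0.04, 1, 0, -9, -9, 0.06, 1, 0, -12, -12, 0.08, 1, 0, -15, -15, 0.1, 1, 0, -18, -18, 0.12, 1, 0, -21, -20, 0.14, 1, 0, -24, -23, 0.16, 1, 0, -27, -26, 0.17, 1, 0, -30, -29, 0.17],
  newtons=60,
)

```text
time: 1.03
eef_pos: [0.3788, -0.2137, 0.2483]
tcp_rot: [0.056, 0.705, 0.056, -0.705]
ft_force: [0.3, -1.1, -1.0]
grip_width: -0.0
```

```bash
cat >> h.py <<'E'
O=np.array([.647,-.034]);yaw=.16
X=np.array([np.cos(yaw),np.sin(yaw)]);Y=np.array([-X[1],X[0]])
def W(x,y): return O+x*X+y*Y
def S(p): d=np.array(p[:2])-O; return np.array([d@X,d@Y])
def tool(): 
    s=manip.state(); return s,R.from_quat(np.roll(s['tcp_rot'],-1)).as_matrix()
def to(x,y,z,p=None):
    s,T=tool(); d=T.T@(np.append(W(x,y),z)-s['eef_pos']); 
    a=np.arctan2(T[1,1],T[0,1]); t=np.arctan2(-Y[1],-Y[0])
    print('t',s['time'],'S',S(s['eef_pos']).round(4),'z',round(s['eef_pos'][2],4),'F',np.round(s['ft_force'],1),'grip',s['grip_width'],'go cm',(d*100).round(2),'turn',round(a-t,3))
E
python3 -c "
from h import *
to(-.21,-.015,.247)"
```

```text
t 1.0333 S [-0.2934 -0.1347] z 0.2483 F [ 0.3 -1.1 -1. ] grip -0.00016329565931355323 go cm [  0.13 -11.98  -8.32] turn -0.001
```

>>> servo_tool(
  commands=[1, 0, -3, -2, 0, 1, 0, -6, -4, 0, 1, 0, -9, -6, 0, 1, 0, -12, -8.3, 0, 1, 2.5, -12, -8.3, 0, 1, 5, -12, -8.3, 0, 1, 7.5, -12, -8.3, 0, 1, 10, -12, -8.3, 0, 1, 12, -12, -8.3, 0, 1, 12.5, -12, -8.3, 0],
)

```text
time: 1.87
eef_pos: [0.4388, -0.0828, 0.1191]
tcp_rot: [-0.055, -0.703, -0.058, 0.707]
ft_force: [0.4, 0.3, -0.6]
grip_width: 0.001
```

```bash
python3 -c "
from h import *
to(-.131,-.015,.122)"
```

```text
t 1.8667 S [-0.2133 -0.0151] z 0.1191 F [ 0.4  0.3 -0.6] grip 0.000848577247480629 go cm [-0.34 -0.01 -8.23] turn 0.0
```

>>> servo_tool(
  commands=[1, 0, 0, -1, 0, 1, 0, 0, -2, 0, 1, 0, 0, -2.7, 0, 1, 0, 0, -3.4, 0, 1, 0, 0, -4.1, 0, 1, 0, 0, -4.8, 0, 1, 0, 0, -5.5, 0, 1, 0, 0, -6.2, 0, 1, 0, 0, -6.7, 0, 1, 0, 0, -7.2, 0],
)

```text
time: 2.7
eef_pos: [0.513, -0.0724, 0.1233]
tcp_rot: [-0.056, -0.705, -0.057, 0.705]
ft_force: [-3.0, -1.4, 1.1]
grip_width: 0.002
```

>>> servo_tool(
  commands=[1, 0, 0, -0.2, 0, 1, 0, 0, -0.3, 0, 1, 0, 0, -0.4, 0, 1, 0, 0, -0.5, 0],
)

```text
time: 3.03
eef_pos: [0.5173, -0.0717, 0.1232]
tcp_rot: [-0.056, -0.705, -0.056, 0.705]
ft_force: [-2.1, -1.6, 1.7]
grip_width: 0.002
```

```bash
python3 -c "
from h import *
to(-.131,-.015,.122)"
```

```text
t 3.0333 S [-0.134  -0.0165] z 0.1232 F [-2.1 -1.6  1.7] grip 0.002495081574381534 go cm [ 0.12 -0.15 -0.3 ] turn -0.0
```

>>> servo_tool(
  commands=[1, 0, 0, -0.1, 0, 1, 0, 0, -0.2, 0, 1, 0, 0, -0.3, 0, 1, 0, 0, -0.3, 0],
)

```text
time: 3.37
eef_pos: [0.5205, -0.0711, 0.1232]
tcp_rot: [0.056, 0.705, 0.056, -0.705]
ft_force: [-0.8, 0.6, 0.0]
grip_width: 0.001
```

>>> servo_tool(
  commands=[1, 0, 0, -0.1, 0, 1, 0, 0, -0.2, 0, 1, 0, 0, -0.3, 0, 1, 0, 0, -0.3, 0],
)

```text
time: 3.7
eef_pos: [0.5216, -0.0709, 0.1232]
tcp_rot: [-0.057, -0.703, -0.057, 0.707]
ft_force: [-10.7, -1.6, 6.7]
grip_width: -0.002
```

>>> servo_tool(
  commands=[1, 0, 0, -0.1, 0, 1, 0, 0, -0.2, 0, 1, 0, 0, -0.2, 0],
)

```text
time: 3.95
eef_pos: [0.5217, -0.0709, 0.1231]
tcp_rot: [-0.057, -0.701, -0.057, 0.709]
ft_force: [-18.8, -2.0, 12.3]
grip_width: 0.003
```

>>> servo_tool(
  commands=[1, 0, 0, 1, 0, 1, 0, 0, 3, 0, 1, 0, 0, 5, 0, 1, -4, 0, 5, 0, 1, -8, 0, 5, 0, 1, -12, 0, 5, 0, 1, -12, 0, 5, 0],
)

```text
time: 4.53
eef_pos: [0.4803, -0.0796, 0.2534]
tcp_rot: [0.059, 0.711, 0.054, -0.699]
ft_force: [2.1, 0.0, 1.0]
grip_width: 0.0
```

```bash
python3 - <<'E'
from h import *
f=grab('top','top1.png'); g=grab('scene','scene1.png')
m=blue(f); print('blue',blobs(m))
for z,ff in ((.135,f),):
    l=cv2.connectedComponents(m)[1]
    for s,c in blobs(m):
        if 340<c[0]<420 and 200<c[1]<240:
            P=onz(ff,*c,.135); print('lip',P.round(4),S(P).round(4))
print('redtop',blobs(red(f))); print('redscene',blobs(red(g)))
to(-.05,-.2,.25)
E
```

```text
blue [([218, 128, 33, 33, 844], [234.5, 144.0]), ([341, 158, 21, 21, 346], [350.4, 167.6]), ([244, 203, 50, 37, 1518], [268.3, 220.8]), ([353, 202, 50, 11, 148], [378.0, 206.6])]
lip [ 0.5337 -0.0524  0.135 ] [-1.148e-01 -1.000e-04]
redtop [([427, 137, 39, 28, 400], [447.9, 150.2]), ([487, 141, 33, 30, 780], [503.0, 155.8]), ([370, 183, 165, 217, 17479], [453.2, 296.5]), ([329, 392, 40, 8, 242], [350.0, 396.1])]
redscene [([192, 0, 19, 32, 195], [199.2, 11.7]), ([221, 0, 49, 8, 153], [242.6, 2.3]), ([221, 17, 8, 12, 31], [224.6, 23.7]), ([215, 19, 70, 40, 822], [250.7, 35.9]), ([227, 56, 43, 27, 301], [245.8, 69.4]), ([255, 57, 12, 10, 33], [261.8, 60.8]), ([157, 64, 69, 54, 1071], [189.5, 91.2]), ([163, 121, 13, 25, 103], [169.7, 132.5]), ([167, 122, 41, 44, 492], [188.5, 144.2]), ([196, 145, 19, 16, 95], [205.8, 152.0]), ([255, 249, 23, 32, 406], [264.7, 264.9]), ([182, 303, 40, 36, 1090], [201.9, 320.3])]
t 4.6333 S [-0.1743 -0.0172] z 0.2463 F [ 0.5 -0.3 -0.5] grip -0.0026936053502156633 go cm [ -0.24  18.28 -12.44] turn -0.0
```

```bash
python3 - <<'E'
from h import *
f=grab('top');
for z in (.192,):
    print('knob S',S(onz(f,459,144,z)).round(4))
to(.016,-.156,.27); print(manip.state()['qpos'])
E
```

```text
knob S [-0.0206 -0.1728]
t 4.6833 S [-0.1754 -0.0167] z 0.2439 F [-0.5  0.7 -1. ] grip -0.0036250027047219427 go cm [ -2.55  13.93 -19.14] turn -0.0
[-3.17528368e-01 -2.97356831e-01  1.94010288e+00  4.22437085e-04
  1.49622525e+00  1.09342301e+00]
```

>>> servo_tool(
  commands=[1, -2.5, 1, -1, -0.05, 1, -2.5, 3, -4, -0.1, 1, -2.5, 5, -7, -0.2, 1, -2.5, 7, -10, -0.3, 1, -2.5, 9, -13, -0.4, 1, -2.5, 11, -16, -0.46, 1, -2.5, 13, -18, -0.46, 1, -2.5, 13.9, -19.1, -0.46, 1, -2.5, 13.9, -19.1, -0.46],
)

```text
time: 5.43
eef_pos: [0.6876, -0.1864, 0.2639]
tcp_rot: [-0.214, -0.672, -0.216, 0.675]
ft_force: [0.4, 0.7, -0.2]
grip_width: -0.001
```

```bash
python3 - <<'E'
from h import *
to(.016,-.156,.186)
f=grab('wrist','w2.png'); g=grab('scene','s2.png')
a=cv2.imread('pics/s2.png')[150:370,130:430]; b=cv2.imread('pics/w2.png')
a=cv2.resize(a,(500,367)); b=cv2.resize(b,(300,188)); c=np.zeros((367,800,3),np.uint8); c[:,:500]=a; c[:188,500:]=b
cv2.imwrite('pics/c2.png',c)
print('scene knob pred',proj(g,np.append(W(-.02,-.1725),.192)))
E
```

```text
t 5.4333 S [ 0.0158 -0.1569] z 0.2639 F [ 0.4  0.7 -0.2] grip -0.001185131020716155 go cm [ 7.79 -0.05 -0.08] turn 0.459
scene knob pred (np.float64(258.91428519968713), np.float64(259.19445285312975))
```

View pics/c2.png

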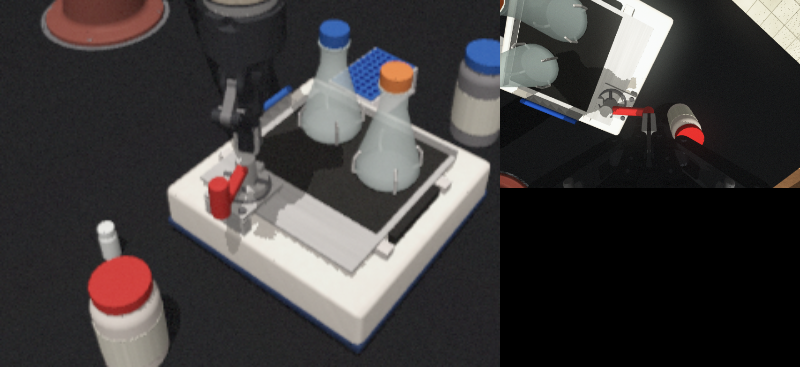

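Here the tray is home. The knob is still parked at about (219,197) in the scene crop. I'll check that the fingertips' projection agrees before going down.

```bash
python3 - <<'E'
from h import *
s,T=tool();g=grab('scene','s3.png');f=grab('wrist')
tip=s['eef_pos']+T[:,0]*.017
u,v=proj(g,tip);print('tip scene crop',(u-130)/.6,(v-150)/.6)
u,v=proj(f,tip);print('tip wrist small',u*.469+500,v*.469)
a=cv2.imread('pics/s3.png')[150:370,130:430];cv2.imwrite('pics/s3c.png',cv2.resize(a,(750,550)))
E
```

```text
tip scene crop 248.34762302877834 147.53556611637953
tip wrist small 648.9384623616322 119.55737343871368
```

View pics/s3c.png

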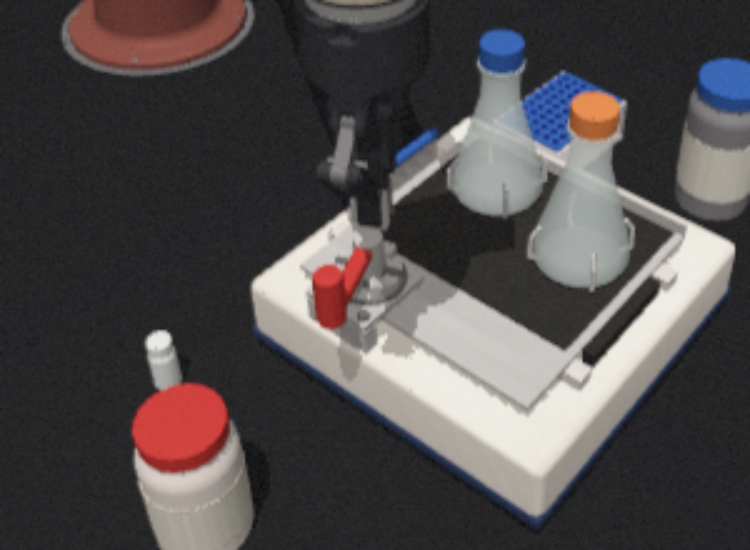

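The fingertips show at about (370,225), matching the projection, with clear air behind the knob at (330,290). I'll go down now.

>>> servo_tool(
  commands=[1, 2.5, 0, 0, 0, 1, 5, 0, 0, 0, 1, 7, 0, 0, 0, 1, 7.8, 0, 0, 0, 1, 7.8, 0, 0, 0],
)

```text
time: 6.05
eef_pos: [0.6846, -0.184, 0.1871]
tcp_rot: [-0.215, -0.672, -0.217, 0.675]
ft_force: [1.1, 0.4, 0.6]
grip_width: 0.003
```

>>> servo_tool(
  commands=[1, 0, 0, 0.4, 0, 1, 0, 0, 0.8, 0, 1, 0, 0, 1.2, 0, 1, 0, 0, 1.5, 0, 1, 0, 0, 1.5, 0],
)

```text
time: 6.47
eef_pos: [0.6748, -0.1946, 0.192]
tcp_rot: [0.216, 0.674, 0.215, -0.673]
ft_force: [0.9, 0.5, 0.1]
grip_width: -0.003
```

```bash
cat >> h.py <<'E'
A=np.array([-.05,-.105])
def st():
    s,T=tool(); r=S(s['eef_pos'])-A; a=np.arctan2(T[1,1],T[0,1])-np.arctan2(-Y[1],-Y[0])
    ty=T[:2,1];tz=T[:2,2]; rw=np.array(s['eef_pos'][:2])-W(*A)
    print('t',round(s['time'],2),'theta',round(-a,3),'radial mm',round(1e3*rw@ty,1),'tang',round(1e3*rw@tz,1),'z',round(s['eef_pos'][2],4),'F tool',(T.T@np.array(s['ft_force'])).round(1),'q6',round(s['qpos'][5],2))
def knob():
    g=grab('scene'); print('scene red',[b for b in blobs(red(g),60) if 220<b[1][0]<330 and 200<b[1][1]<330])
E
python3 -c "
from h import *
st();knob()"
```

```text
t 6.47 theta -0.459 radial mm 74.9 tang -20.8 z 0.192 F tool [-0.1  0.1 -1.1] q6 0.56
scene red [([255, 259, 14, 22, 220], [260.9, 270.1])]
```

>>> servo_tool(
  commands=[1, 0.5, 0, 0, 0, 1, 0.5, 0.1, 0.38, 0.05, 1, 0.5, 0.18, 0.76, 0.1, 1, 0.5, 0.25, 1.15, 0.15, 1, 0.5, 0.29, 1.53, 0.2, 1, 0.5, 0.31, 1.92, 0.25, 1, 0.5, 0.31, 1.92, 0.25],
)

```text
time: 7.1
eef_pos: [0.6605, -0.2074, 0.1849]
tcp_rot: [-0.13, -0.695, -0.13, 0.695]
ft_force: [-0.2, 0.2, 0.1]
grip_width: 0.002
```

```bash
python3 -c "
from h import *
st();knob()"
```

```text
t 7.1 theta -0.209 radial mm 74.2 tang -20.7 z 0.1849 F tool [-0.1 -0.3  0.1] q6 0.79
scene red [([247, 262, 13, 16, 130], [251.7, 270.4])]
```

>>> servo_tool(
  commands=[1, 0, 0.1, 0.38, 0.05, 1, 0, 0.18, 0.76, 0.1, 1, 0, 0.25, 1.15, 0.15, 1, 0, 0.29, 1.53, 0.2, 1, 0, 0.31, 1.92, 0.25, 1, 0, 0.31, 1.92, 0.25],
)

```text
time: 7.65
eef_pos: [0.6438, -0.2172, 0.185]
tcp_rot: [-0.042, -0.706, -0.043, 0.706]
ft_force: [0.7, 0.8, -0.3]
grip_width: 0.005
```

```bash
python3 -c "
from h import *
st();knob()"
```

```text
t 7.65 theta 0.04 radial mm 74.6 tang -20.7 z 0.185 F tool [ 0.3 -0.7 -0.8] q6 1.02
scene red [([260, 248, 15, 15, 121], [266.5, 254.3])]
```

>>> servo_tool(
  commands=[1, 0, 0.1, 0.38, 0.05, 1, 0, 0.18, 0.76, 0.1, 1, 0, 0.25, 1.15, 0.15, 1, 0, 0.29, 1.53, 0.2, 1, 0, 0.31, 1.92, 0.25, 1, 0, 0.31, 1.92, 0.25],
)

```text
time: 8.2
eef_pos: [0.6264, -0.2226, 0.1863]
tcp_rot: [-0.046, 0.707, -0.046, -0.704]
ft_force: [2.5, 1.0, 1.2]
grip_width: 0.006
```

```bash
python3 - <<'E'
from h import *
st();knob()
f=grab('top','t4.png');g=grab('scene','s4.png')
a=cv2.imread('pics/t4.png')[90:250,380:540];b=cv2.imread('pics/s4.png')[180:340,180:340]
cv2.imwrite('pics/c4.png',cv2.resize(np.hstack([a,b]),None,fx=2.5,fy=2.5))
E
```

```text
t 8.2 theta 0.29 radial mm 74.8 tang -21.9 z 0.1863 F tool [-1.2 -1.3 -2.3] q6 1.25
scene red [([251, 246, 23, 16, 165], [261.9, 253.0])]
```

View pics/c4.png

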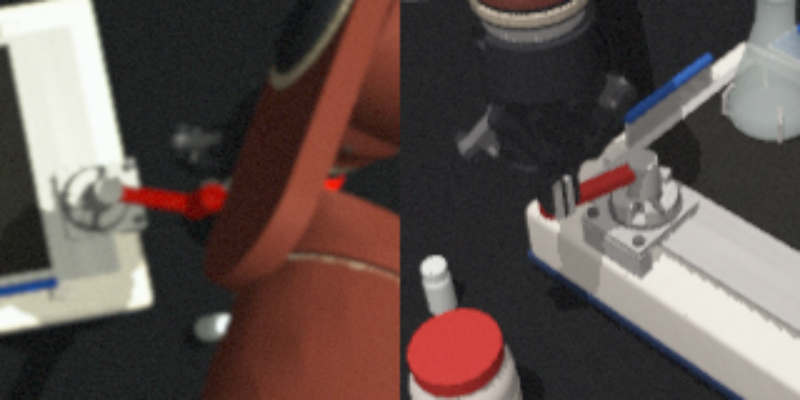

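The finger (565,195) sits behind the knob and the lever has turned to roughly 0.28 rad. From here I'll use small steps.

>>> servo_tool(
  commands=[1, 0, 0.06, 0.23, 0.03, 1, 0, 0.12, 0.45, 0.06, 1, 0, 0.17, 0.68, 0.09, 1, 0, 0.21, 0.91, 0.12, 1, 0, 0.21, 0.91, 0.12],
)

```text
time: 8.77
eef_pos: [0.6172, -0.2238, 0.1866]
tcp_rot: [-0.088, 0.703, -0.088, -0.7]
ft_force: [4.9, 1.6, 2.7]
grip_width: 0.004
```

```bash
python3 -c "
from h import *
st();knob()"
```

```text
t 8.77 theta 0.41 radial mm 75.1 tang -22.1 z 0.1866 F tool [-2.7 -2.8 -4.4] q6 1.36
scene red [([247, 245, 27, 15, 183], [260.0, 252.0])]
```

>>> servo_tool(
  commands=[1, 0, 0.06, 0.23, 0.03, 1, 0, 0.12, 0.45, 0.06, 1, 0, 0.17, 0.68, 0.09, 1, 0, 0.17, 0.68, 0.09],
)

```text
time: 9.15
eef_pos: [0.611, -0.224, 0.1871]
tcp_rot: [-0.12, 0.699, -0.12, -0.695]
ft_force: [6.8, 1.6, 2.6]
grip_width: -0.001
```

```bash
python3 -c "
from h import *
st();knob()"
```

```text
t 9.15 theta 0.5 radial mm 75.0 tang -23.0 z 0.1871 F tool [-2.5 -3.8 -5.9] q6 1.44
scene red [([244, 245, 29, 14, 196], [258.5, 251.2])]
```

>>> servo_tool(
  commands=[1, 0, 0.06, 0.23, 0.03, 1, 0, 0.12, 0.45, 0.06, 1, 0, 0.17, 0.68, 0.09, 1, 0, 0.17, 0.68, 0.09],
)

```text
time: 9.53
eef_pos: [0.6042, -0.2236, 0.1876]
tcp_rot: [-0.151, 0.693, -0.151, -0.688]
ft_force: [6.6, -0.3, 3.7]
grip_width: 0.003
```

```bash
python3 -c "
from h import *
st();knob()"
```

```text
t 9.53 theta 0.59 radial mm 75.1 tang -23.3 z 0.1876 F tool [-3.6 -2.5 -6.2] q6 1.53
scene red [([241, 244, 32, 14, 219], [257.0, 249.9])]
```

>>> servo_tool(
  commands=[1, 0, 0.06, 0.23, 0.03, 1, 0, 0.12, 0.45, 0.06, 1, 0, 0.17, 0.68, 0.09, 1, 0, 0.17, 0.68, 0.09],
)

```text
time: 9.92
eef_pos: [0.5952, -0.2224, 0.1863]
tcp_rot: [-0.181, 0.684, -0.182, -0.683]
ft_force: [0.4, -0.9, 0.2]
grip_width: 0.002
```

```bash
python3 -c "
from h import *
st();knob()"
```

```text
t 9.92 theta 0.68 radial mm 76.1 tang -21.5 z 0.1863 F tool [-0.2  0.6 -0.8] q6 1.62
scene red [([239, 240, 33, 16, 243], [254.9, 247.9])]
```

The force has fallen to zero, so I'll look for a drop.

```bash
python3 - <<'E'
from h import *
st();knob()
f=grab('top','t5.png');g=grab('scene','s5.png')
a=cv2.imread('pics/t5.png')[110:230,400:520];b=cv2.imread('pics/s5.png')[200:320,210:330]
cv2.imwrite('pics/c5.png',cv2.resize(np.hstack([a,b]),None,fx=3.3,fy=3.3,interpolation=cv2.INTER_CUBIC))
E
```

```text
t 9.97 theta 0.679 radial mm 76.2 tang -20.9 z 0.1855 F tool [ 0.5 -0.2 -0.6] q6 1.62
scene red [([239, 240, 33, 16, 243], [255.0, 247.8])]
```

View pics/c5.png

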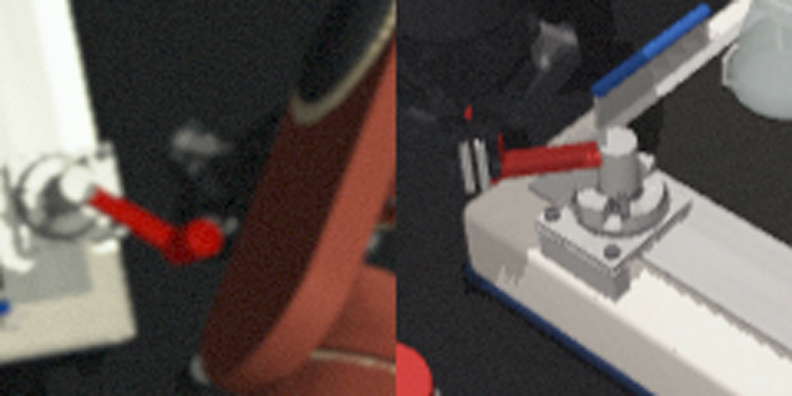

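The lever is still high and the knob still touches the finger at (470,150), so this is the flat crest rather than the drop. I'll keep going in small steps.

>>> servo_tool(
  commands=[1, 0, 0.06, 0.23, 0.03, 1, 0, 0.12, 0.45, 0.06, 1, 0, 0.12, 0.45, 0.06],
)

```text
time: 10.37
eef_pos: [0.5899, -0.2205, 0.1845]
tcp_rot: [0.202, -0.677, 0.202, 0.678]
ft_force: [-0.1, -0.2, 1.0]
grip_width: 0.001
```

```bash
python3 -c "
from h import *
st();knob()"
```

```text
t 10.37 theta 0.74 radial mm 76.0 tang -20.6 z 0.1845 F tool [-1.   0.2 -0. ] q6 1.68
scene red [([238, 238, 34, 17, 257], [254.2, 246.9])]
```

>>> servo_tool(
  commands=[1, 0, 0.06, 0.23, 0.03, 1, 0, 0.12, 0.45, 0.06, 1, 0, 0.12, 0.45, 0.06],
)

```text
time: 10.67
eef_pos: [0.5853, -0.2188, 0.1845]
tcp_rot: [0.222, -0.67, 0.222, 0.672]
ft_force: [0.8, -0.4, -0.0]
grip_width: -0.001
```

```bash
python3 -c "
from h import *
st();knob()"
```

```text
t 10.67 theta 0.8 radial mm 76.0 tang -20.4 z 0.1845 F tool [ 0.  -0.2 -0.9] q6 1.73
scene red [([237, 236, 35, 17, 265], [253.1, 245.7])]
```

>>> servo_tool(
  commands=[1, 0, 0.06, 0.23, 0.03, 1, 0, 0.12, 0.45, 0.06, 1, 0, 0.12, 0.45, 0.06],
)

```text
time: 10.97
eef_pos: [0.5812, -0.2171, 0.1849]
tcp_rot: [0.242, -0.664, 0.242, 0.665]
ft_force: [0.3, 0.3, -0.4]
grip_width: 0.005
```

```bash
python3 -c "
from h import *
st();knob()"
```

```text
t 10.97 theta 0.859 radial mm 76.0 tang -20.6 z 0.1849 F tool [ 0.4 -0.4 -0.1] q6 1.79
scene red [([236, 235, 36, 19, 297], [251.8, 247.6])]
```

>>> servo_tool(
  commands=[1, 0, 0.06, 0.23, 0.03, 1, 0, 0.12, 0.45, 0.06, 1, 0, 0.12, 0.45, 0.06],
)

```text
time: 11.27
eef_pos: [0.5773, -0.2152, 0.1851]
tcp_rot: [0.262, -0.656, 0.262, 0.657]
ft_force: [-0.2, -0.1, 0.7]
grip_width: 0.0
```

```bash
python3 -c "
from h import *
st();knob()"
```

```text
t 11.27 theta 0.919 radial mm 76.0 tang -21.0 z 0.1851 F tool [-0.7  0.2  0. ] q6 1.85
scene red [([235, 234, 37, 20, 316], [251.1, 247.4])]
```

```bash
python3 - <<'E'
from h import *
f=grab('top','t6.png');g=grab('scene','s6.png')
for h in (.132,.1195):
  for th in (.9,1.0,1.1,1.15):
    k=A+.075*np.array([-np.sin(th),-np.cos(th)]); u,v=proj(f,np.append(W(*k),h+.065)); u2,v2=proj(g,np.append(W(*k),h+.065)); 
    print(h,th,'top crop',round((u-400)*3.3),round((v-110)*3.3),'scene',396+round((u2-210)*3.3),round((v2-200)*3.3))
a=cv2.imread('pics/t6.png')[110:230,400:520];b=cv2.imread('pics/s6.png')[200:320,210:330]
cv2.imwrite('pics/c6.png',cv2.resize(np.hstack([a,b]),None,fx=3.3,fy=3.3,interpolation=cv2.INTER_CUBIC))
E
```

```text
0.132 0.9 top crop 193 259 scene 470 97
0.132 1.0 top crop 184 268 scene 472 88
0.132 1.1 top crop 175 276 scene 477 79
0.132 1.15 top crop 170 280 scene 479 75
0.1195 0.9 top crop 185 262 scene 472 113
0.1195 1.0 top crop 177 271 scene 475 104
0.1195 1.1 top crop 167 278 scene 479 96
0.1195 1.15 top crop 162 282 scene 481 91
```

View pics/c6.png

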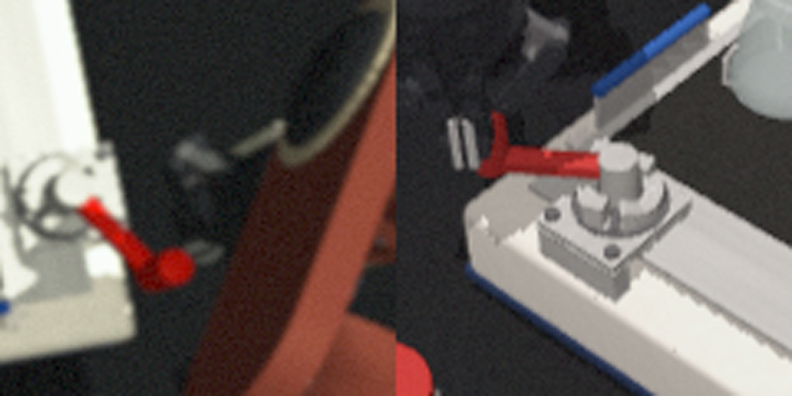

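The plunger's cap has gone from y≈140 to y≈157 in the scene crop and the lever is lower, so it has dropped. I'll back off without pushing further, then measure the height.

>>> servo_tool(
  commands=[1, 0, 0, -0.5, 0, 1, 0, 0, -1, 0, 1, 0, 0, -2, 0, 1, -3, 0, -2, 0, 1, -6, 0, -2, 0, 1, -9, 0, -2, 0, 1, -11, 4, -3, 0, 1, -11, 7, -4, 0, 1, -11, 10, -5, 0, 1, -11, 10, -5, 0],
)

```text
time: 12.25
eef_pos: [0.5434, -0.3275, 0.2963]
tcp_rot: [-0.263, 0.656, -0.265, -0.655]
ft_force: [-0.1, 0.8, -0.2]
grip_width: -0.001
```

```bash
python3 - <<'E'
from h import *
st()
f=grab('top','t7.png');g=grab('scene','s7.png'); 
print(blobs(red(f)));knob()
print('lip',[(b,S(onz(f,*b[1],.135)).round(4)) for b in blobs(blue(f)) if 340<b[1][0]<420 and 195<b[1][1]<240])
b0=cv2.imread('pics/scene0.png')[200:320,210:330]
for h in (.132,.127,.125,.1195):
  print(h,[tuple(np.round(396+(u-210)*3.3) if i==0 else np.round((u-200)*3.3) for i,u in enumerate(proj(g,np.append(W(*(A+.075*np.array([-np.sin(t),-np.cos(t)]))),h+.065)))) for t in (.9,1,1.1)])
b=cv2.imread('pics/s7.png')[200:320,210:330]
cv2.imwrite('pics/c7.png',cv2.resize(np.hstack([b0,b]),None,fx=3.3,fy=3.3,interpolation=cv2.INTER_CUBIC))
E
```

```text
t 12.25 theta 0.925 radial mm 180.3 tang -74.8 z 0.2963 F tool [ 0.2 -0.5  0.6] q6 1.68
[([487, 141, 33, 30, 778], [502.9, 155.8]), ([423, 170, 37, 29, 393], [443.0, 186.1]), ([546, 233, 94, 167, 8321], [608.1, 337.6]), ([330, 392, 46, 8, 265], [352.1, 396.2]), ([275, 394, 9, 6, 37], [279.0, 397.0])]
scene red [([231, 229, 41, 25, 478], [245.8, 244.1])]
lip [(([353, 202, 49, 11, 142], [377.0, 206.8]), array([-0.1149,  0.002 ]))]
0.132 [(np.float64(470.0), np.float64(97.0)), (np.float64(472.0), np.float64(88.0)), (np.float64(477.0), np.float64(79.0))]
0.127 [(np.float64(471.0), np.float64(103.0)), (np.float64(473.0), np.float64(94.0)), (np.float64(477.0), np.float64(86.0))]
0.125 [(np.float64(471.0), np.float64(106.0)), (np.float64(474.0), np.float64(97.0)), (np.float64(478.0), np.float64(88.0))]
0.1195 [(np.float64(472.0), np.float64(113.0)), (np.float64(475.0), np.float64(104.0)), (np.float64(479.0), np.float64(96.0))]
```

View pics/c7.png

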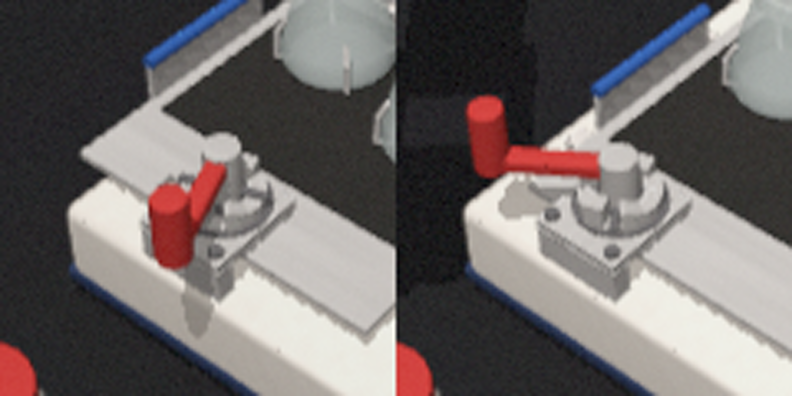

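The knob is now at (487,103) and the cap has moved down about 10 crop pixels from its parked place, about 8 mm. I'll check this numerically with template matching and then check that nothing is still moving.

```bash
python3 - <<'E'
from h import *
a=cv2.imread('pics/scene0.png',0)
ref=cv2.imread('pics/s5.png',0) # on the crest
g=grab('scene','s8.png'); b=cv2.imread('pics/s8.png',0); b7=cv2.imread('pics/s7.png',0)
up=lambda i:cv2.resize(i[200:320,210:330],None,fx=4,fy=4,interpolation=cv2.INTER_CUBIC)
# cap template from final view, cap centre crop px (620-396)/3.3,157/3.3
x,y=int(224/3.3*4),int(157/3.3*4); t=up(b)[y-18:y+10,x-24:x+28]
for n,i in (('parked',a),('crest',ref),('s7',b7),('now',b)):
    r=cv2.matchTemplate(up(i)[y-70:y+50,x-50:x+60],t,cv2.TM_CCOEFF_NORMED); _,m,_,l=cv2.minMaxLoc(r); print(n,round(m,3),'dx dy px',(l[0]-26)/4,(l[1]-52)/4)
p=[proj(g,np.append(W(*A),h+.06)) for h in (.127,.132,.125,.1195)]; print(np.round(p,2))
# handle angle from top view: knob end
f=grab('top');m=red(f);l=cv2.connectedComponents(m)[1];lab=l[186,443]
ys,xs=np.nonzero(l==lab);P=np.array([S(onz(f,u,v,.17))-A for u,v in zip(xs,ys)]);d=P.mean(0);print('handle~',np.arctan2(-d[0],-d[1]))
for n,c,z in [('redjar',(502.9,155.8),.125)]: print(n,onz(f,*c,z).round(3))
s=manip.state();print(s['ft_force'],np.abs(s['dq']).max(),s['time'])
E
```

```text
parked 0.779 dx dy px 0.0 -2.25
crest 0.753 dx dy px 0.0 -5.0
s7 1.0 dx dy px 0.0 0.0
now 1.0 dx dy px 0.0 0.0
[[273.21 233.63]
 [273.07 231.64]
 [273.26 234.42]
 [273.42 236.59]]
handle~ 1.0442965794458599
redjar [ 0.644 -0.327  0.125]
[-0.33994341 -0.20303054  0.54146668] 0.009083714627881774 12.5
```

```bash
python3 -c "
from workcell import manip
print(manip.finish_job())"
```

```text
the job is handed in; nothing more can be done
None
```

I pushed the tray home and turned the red handle clockwise until it dropped into the notch. Then I backed the arm clear and handed the job in at about 12.5 s. No verdict was reported.

- **Tray:** I pushed it with closed fingers until it hit the hard stop, where the force rose to about 19 N and it stopped moving. The lip then measured about 1.5 mm from where it should be at home, within camera error, and did not come back out.
- **Handle:** I pushed the knob around from behind in small steps. The force reached about 6 N up the ramp, went to about zero on the crest, and stayed there through the drop. It now stands at about 1.0 rad and I never pressed it against the end wall.
- **Plunger:** Two camera checks on its height disagreed slightly. Its fall from the crest gave about 119.4 mm, and its fall from the parked position gave about 121.3 mm. Both are below the 122 mm limit and well below the 125 mm of a pin standing on the tray.
- **At hand-in:** The last two pictures showed the plunger and handle still, and the wrist force was about zero. The red-cap jar had not moved. I did not re-measure the vial, the tip box or the blue-cap jar at the end; the arm's moves were planned clear of all three.

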